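Open the jewellery showcase by its concealed catch

ROBOT

A 6-joint arm with a two-finger parallel gripper is mounted at the origin on the work surface. World frame = base frame: x ahead of the robot, y to its left, z up, the work surface at z = 0. Lengths are in m, angles in rad, forces in N, time in s.
With the tool pointing down it reaches from about 0.225 to 0.875 m from the base axis. Payload 3.4 kg.
Tool frame: the origin (TCP) lies midway between the tips of the shut fingers; the grasp point (between the pads) lies 19 mm behind it (pinch_z is the distance from the TCP to the grasp point, in m); z points along the fingers, y is the line along which they close (so a half turn about z gives the same grasp; the last joint's range is limited). The gripper opens to 85 mm and grips with 20 to 120 N. Pads are 22 mm wide; open, the fingers measure 114 mm over their backs; the gripper's body (76 mm by 85 mm) begins 54 mm behind the grasp point. The pads swing forward as they close: fully open they stand 13 mm farther back than shut.
Start: joints at [1.034, 0.276, 1.505, -0, 1.361, -0.121], TCP at [0.232, 0.526, 0.231] pointing down, gripper open.
Joint ranges: [-2.89, 2.89], [-0.75, 2.08], [0.22, 2.7], [-1.18, 4.32], [0.11, 2.71], [-2.7, 2.7]. Speed limits (rad/s): [2.57, 2.57, 3.14, 3.14, 3.14, 3.14].

INTERFACE

Orientations are given as a unit quaternion [w, x, y, z].
In Python, from rig import get_state, get_image, sign_off, pinch_z gives the robot as it stands.
- The arm moves only by the tool send_rows, never from a script. Its argument "steps" is one flat list of numbers, 5 for each row, row after row: the gripper's target within -1 to 1 (fully open at 1, half-way at 0, shut at -1), then the shift along the tool's x, y, z in cm, then the turn about the tool's z in degrees. In form: [gripper, x, y, z, roll, gripper, x, y, z, roll, ...]. A call has 1 to 12 rows; each row shifts and turns the commanded pose from where the row before left it, along the tool's axes as they then stand; what a row does not reach is not made up. A row lasts 1/10 s, in which the tool goes at most 50 mm and 8.59 degrees, less where a joint would pass 70% of its speed; a pose out of reach is approached as far as the arm can. A call is refused whole if a number of a shift passes 5 or a number of a turn 8.59, either way. A call with a gripper value outside its range is refused whole. The fingers move at their own pace and stop on an object; "newtons" is the grip in N (left out, the last holds). Time passes only in rows, so rows that do not move let the fingers close. It gives the time, the measured TCP pose, the force, the opening and the grip force at its end, in the units of the state.
- get_state(): the state, without advancing time (a new reading comes with each control period).
- get_image(name): name is "scene" or "top" or "wrist"; returns a dict with "color" (384x512x3 uint8, red, green, blue), "mtx" (3x3 intrinsics, pixels), "T" (4x4, takes a point from camera to world coordinates); the wrist camera has in their place "mount" (4x4, takes a point from camera to tool coordinates, whose origin is the TCP and whose axes are the flange's). Camera axes: x right, y down, z forward; pixel columns grow to the right and rows downward; lengths in m; the calibration is good to about 2 mm. A picture is of the moment at which its call begins: read the wrist's pose just before it. There is no depth.
- sign_off(): hands the job in; it is judged then, once.
The state is a dict: "clock": time; "qpos": joint angles; "qd": joint speeds; "effort": joint torques, N m; "position": TCP position; "ee_rot": TCP orientation; "contact_force": force on the tool from outside, world axes, zero at the start; "moment": the same for the moment, N m; "width": finger opening in m; "gripper_force": force on a finger pad.
Only numpy, scipy, OpenCV 4.12 (cv2) and the standard library are available. Lean on these libraries where they do the work, as an engineer would, in place of code of your own. Each camera call takes 0.05 s, during which the arm holds its last target. There are 200 camera calls.

TASK

Open the jewellery showcase on the counter without grasping anything. Feel with closed fingers along the row of five wooden panels in front of its lid for the one that sits slightly low, the hidden catch, and press it down until the lid springs half open; let it come back up. Then, with a fingertip under the lid's raised front edge, gently push the lid up and right back until it rests open past upright, and leave the goods standing round the case where they are.

Things in the scene. Friction and masses are not known exactly. Their poses are not given: they have to be found in the camera images.
- showcase: wooden jewellery showcase, 240 (x) x 280 (y) x 75 mm, fixed to the counter; origin under its centre, z up, front (-x side) towards the robot. In front of its lid lies a row of five wooden panels, side by side along y, each filling 46 (x) x 50 (y) mm, tops at z = 75 mm, flush with the 10 mm rails before and behind them; centres at x = -87 mm, y = -100, -50, 0, 50, 100 mm
- row_mid (a point): centre of the top of the middle panel of the row, axes as the showcase's. Any one of the five, not known beforehand, is the catch's press plate: same wood, 41 x 45 mm with a dark 2.5 mm gap round it, its top 2.5 mm below the other panels, which are rigid
- catch (a joint): travel of the press plate straight down, m: 0 at rest, 0.006 fully down; sprung (1.5 N to start, 5 N fully down); draws the lid's bolt at 0.004; comes back up when let go
- lid_angle (a joint): lid angle, rad: 0 shut and bolted, 1.57 upright, 1.85 on its stop, leaning back. When the bolt is drawn the lid springs half open by itself, to about 0.75 (0.65 to 0.95), and stays there; pushed past upright it falls slowly back on to its stop. Moving it takes about 1 N at the front edge, so long as the push lifts the edge round the hinge
- lid_edge (a point): middle of the lid's front edge, half way up its 12 mm thickness; the lid is a wooden frame with a clear pane, 156 mm from hinge to front edge, 278 mm wide. Shut, this edge is at x = -60 mm, z = 82 mm of the showcase. The point's z axis points out of the lid's top
- lid_hinge (a point): middle of the lid's hinge axis, which runs along the showcase's y, at x = 96 mm, z = 82 mm of the showcase
- lid: the lid's frame with its pane, 0.3 kg, moving with the lid; origin on the hinge axis, its x pointing from the front edge to the hinge
- candle_jar: bystander: white ceramic candle jar with a wooden lid, 76 mm across, 85 mm tall; origin under its centre
- tea_tin: bystander: round green tea tin with a steel lid, 68 mm across, 110 mm tall; origin under its centre
- cream_jar: bystander: low brown glass cream jar with a black lid, 52 mm across, 36 mm tall; origin under its centre
- ring_dish: bystander: small blue glazed dish, 70 mm across, 24 mm tall; origin under its centre
- honey_jar: bystander: honey jar with a brass lid, 60 mm across, 75 mm tall; origin under its centre
- mug: bystander: blue glazed mug, 80 mm across, 95 mm tall, handle towards its +y; origin under its centre
- card_holder: bystander: wooden foot 50 x 130 mm with a stack of greeting cards standing in it, 93 mm tall; origin under its centre

How it is judged:
On the way:
1. the press plate of the catch is pressed down at least 4.5 mm (value of joint catch above 0.0045 m), for 0.02 s.
At the end, for the whole second after the job is handed in: the lid rests open past upright (over 1.6 rad), the press plate is back up (under 1.5 mm), the goods round the case within 20 mm of where they stood (value of joint lid_angle above 1.6 rad and value of joint catch below 0.0015 m and not (distance of any of candle_jar, tea_tin, cream_jar, ring_dish, honey_jar, mug, card_holder from where it was at the start of the episode above 0.02 m)); the robot touches nothing.
It fails at once if one of the goods is lifted, or shifted by more than 20 mm (distance of any of candle_jar, tea_tin, cream_jar, ring_dish, honey_jar, mug, card_holder from where it was at the start of the episode above 0.02 m).
It fails at once if the lid is squeezed or shoved with more than 30 N (contact force between the fingers and lid above 30 N).
It also fails if it takes over 58 s, if anything falls off the work surface, if the arm or the gripper's body presses on something with over 40 N, if the wrist force passes 120 N, or if a joint passes its speed limit or range.

## Working session

There is one attempt and no reset: what is moved stays moved. The work goes in short steps, Python scripts to look and compute and a tool call to move; the robot and the scene stay as the last step left them, time stands still between calls to the robot, and variables do not carry over. Pictures are saved under pics/ and viewed, at most 10 in all, crops included, and the job is handed in when it is done.

Besides the shell and the picture viewer there is one more tool, called after "Emit:" as name(argument=value, ...), one argument or row to a line, values as JSON. send_rows: Moves the arm, as the interface text tells. Its arguments: {"type":"object","properties":{"steps":{"type":"array"},"newtons":{"type":"number"}},"required":["steps"]}

```bash
ls; mkdir -p pics; python3 - <<'E'
from rig import *
import cv2,numpy as np
np.set_printoptions(precision=4,suppress=True)
s=get_state();print(s)
for n in("scene","top"):
    g=get_image(n);cv2.imwrite(f"pics/{n}0.png",g["color"][:,:,::-1]);print(n,g["mtx"],g["T"])
print(get_image("wrist")["mount"])
E
```

```text
pics
{'clock': 0.0, 'qpos': array([ 1.034 ,  0.2766,  1.5061,  0.    ,  1.3607, -0.121 ]), 'qd': array([ 0.0015, -0.0004, -0.0008, -0.001 , -0.0004, -0.0017]), 'effort': array([ -0.0009, -41.6789, -24.58  ,  -0.0003,   0.0112,   0.    ]), 'position': array([0.232 , 0.5255, 0.2304]), 'ee_rot': array([-0.0003,  0.2064,  0.9785, -0.0009]), 'contact_force': array([-0.2623, -0.4323, -0.267 ]), 'moment': array([-0.0478,  0.0562, -0.007 ]), 'gripper_force': 0.0, 'width': 0.08555483104019658}
scene [[422.9947   0.     265.4671]
 [  0.     422.9947 197.1505]
 [  0.       0.       1.    ]] [[-0.0773  0.5284 -0.8455  1.6836]
 [ 0.9969  0.0536 -0.0576  0.0887]
 [ 0.0149 -0.8473 -0.5309  0.8377]
 [ 0.      0.      0.      1.    ]]
top [[380.5733   0.     266.6273]
 [  0.     380.5733 194.9448]
 [  0.       0.       1.    ]] [[-0.0002 -0.9925  0.1226  0.3646]
 [-1.      0.0003  0.0007  0.0096]
 [-0.0008 -0.1226 -0.9925  1.078 ]
 [ 0.      0.      0.      1.    ]]
[[-0.0011 -0.9474 -0.3199  0.0821]
 [ 1.     -0.0012 -0.0001  0.0002]
 [-0.0003 -0.3199  0.9474 -0.1424]
 [ 0.      0.      0.      1.    ]]
```

View pics/top0.png

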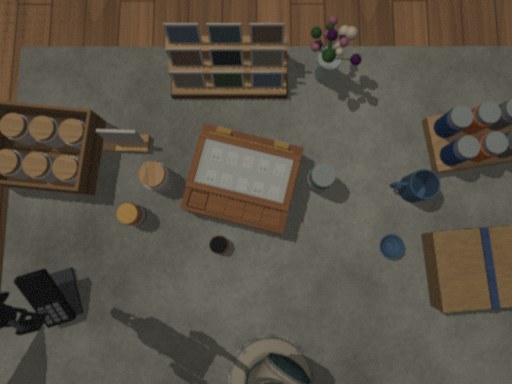

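View pics/scene0.png

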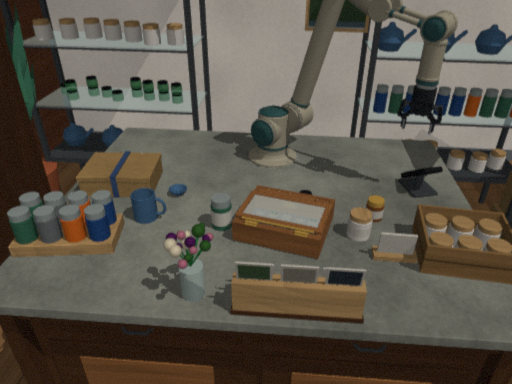

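The top view shows the case with its front row from about (199,201) to (265,217). The leftmost panel at (199,201) has a dark outline. I'll measure the case and zoom in.

```bash
cat >h.py <<'E'
import cv2,numpy as np
from rig import *
np.set_printoptions(precision=4,suppress=True)
def ray(g,px,z):
    d=g["T"][:3,:3]@np.linalg.solve(g["mtx"],[px[0],px[1],1.]);o=g["T"][:3,3]
    return o+d*(z-o[2])/d[2]
def proj(g,p):
    c=g["T"][:3,:3].T@(np.asarray(p)-g["T"][:3,3]);u=g["mtx"]@c;return u[:2]/u[2]
E
python3 - <<'E'
from h import *
g=get_image("top");im=g["color"]
hsv=cv2.cvtColor(im,cv2.COLOR_RGB2HSV)
m=((hsv[...,0]<16)&(hsv[...,1]>110)).astype(np.uint8)
m[:110]=0;m[250:]=0;m[:,:172]=0;m[:,312:]=0
m=cv2.morphologyEx(m,cv2.MORPH_CLOSE,np.ones((3,3)))
c=max(cv2.findContours(m,0,2)[0],key=cv2.contourArea)
P=np.array([ray(g,p[0],0.075)[:2] for p in c])
r=cv2.minAreaRect((P*1000).astype(np.float32));print(r);print([ray(g,p,.075) for p in [(182,209),(280,232)]])
print(cv2.boxPoints(cv2.minAreaRect(c)))
crop=cv2.resize(im[115:240,170:320],None,fx=5,fy=5,interpolation=cv2.INTER_CUBIC)
cv2.imwrite("pics/crop.png",crop[:600,:800,::-1])
for n,px,z in [("candle",(152,175),.085),("honey",(127,213),.075),("cream",(219,244),.036),("tea",(322,175),.11),("dish",(393,246),.024),("mug",(424,185),.095)]: print(n,ray(g,px,z))
E
```

```text
((535.5342407226562, 77.22333526611328), (281.37237548828125, 239.71559143066406), 76.00033569335938)
[array([0.4511, 0.2341, 0.075 ]), array([ 0.3905, -0.0247,  0.075 ])]
[[179.6471 208.4118]
 [201.1765 122.2941]
 [303.5294 147.8824]
 [282.     234.    ]]
candle [0.5405 0.3137 0.085 ]
honey [0.4406 0.3791 0.075 ]
cream [0.3591 0.1398 0.036 ]
tea [ 0.536  -0.1325  0.11  ]
dish [ 0.3535 -0.3364  0.024 ]
mug [ 0.512  -0.4004  0.095 ]
```

View pics/crop.png

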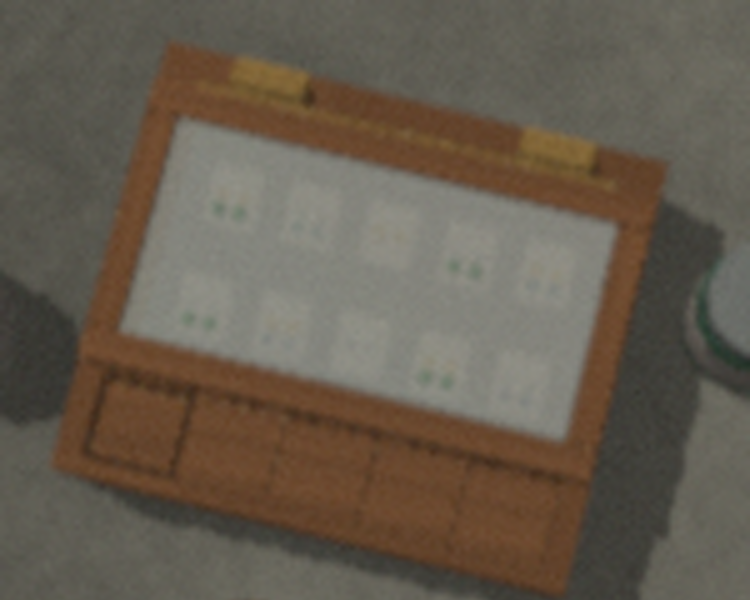

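The picture shows a full dark outline only round the leftmost panel, at crop (140,425), which is image (198,200). That is the case's y = +100. The rectangle measures 281 x 240 mm, which matches, with its centre at (0.5355, 0.0772) and yaw −14°. I'll go over the y = +50 panel with closed fingers and feel the height there first, then at +100.

Emit:
send_rows(
  steps=[-1, 0, 0, 0, -5, -1, 0, 0, 0, -4.8, -1, -3.1, -3.1, 0, 0, -1, -3.1, -3.1, 0, 0, -1, -3.1, -3.1, 0, 0, -1, -3.1, -3.1, 0, 0, -1, -3.1, -3.1, 0, 0, -1, -3.1, -3.1, 0, 0, -1, -3.1, -3.1, 0, 0, -1, -3.1, -3.1, 0, 0, -1, -3.1, -3.1, 0, 0, -1, -3.1, -3.1, 0, 0],
  newtons=40,
)

```text
clock: 1.4
position: [0.4585, 0.1485, 0.2314]
ee_rot: [0.0, 0.122, 0.993, 0.0]
contact_force: [-0.1, 0.5, -0.4]
width: 0.0007
gripper_force: 0.0
```

Emit:
send_rows(
  steps=[-1, 0, 0, 4, 0, -1, 0, 0, 4, 0, -1, 0, 0, 4, 0, -1, 0, 0, 0, 0, -1, 0, 0, 0, 0],
)

```text
clock: 1.9
position: [0.458, 0.1502, 0.1115]
ee_rot: [-0.0, 0.122, 0.993, -0.0]
contact_force: [0.0, -0.5, 0.4]
width: 0.0003
gripper_force: 0.0
```

```bash
cat >>h.py <<'E'
C=np.array([.5355,.0772]);a=np.radians(-14);X=np.array([np.cos(a),np.sin(a)]);Y=np.array([-X[1],X[0]])
def case(p): d=np.asarray(p)[:2]-C;return np.round([d@X*1000,d@Y*1000,p[2]*1000],1)
def rep():
    from scipy.spatial.transform import Rotation as R
    s=get_state();q=s["ee_rot"];M=R.from_quat([*q[1:],q[0]]).as_matrix()
    print(s["clock"],"case mm",case(s["position"]),"tool y deg",np.degrees(np.arctan2(M[1,1],M[0,1])),"F",s["contact_force"]);return s,M
E
python3 - <<'E'
from h import *
s,M=rep();g=get_image("wrist");T=np.eye(4);T[:3,:3]=M;T[:3,3]=s["position"];g["T"]=T@g["mount"]
im=g["color"].copy()
for y in range(-125,126,50):
    for x in(-110,-64):
        u=proj(g,[*(C+X*x/1000+Y*y/1000),.075]);cv2.circle(im,tuple(int(v) for v in u),3,(0,255,0),1)
cv2.imwrite("pics/w1.png",im[:,:,::-1])
E
```

```text
1.9 case mm [-92.9  52.1 111.5] tool y deg 75.97774147477153 F [ 0.0003 -0.5351  0.3698]
```

View pics/w1.png

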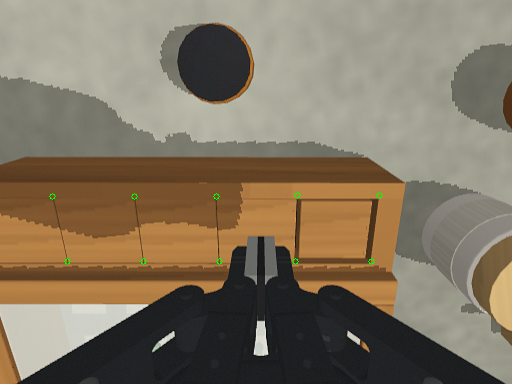

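The wrist picture shows my projected panel corners lying on the seams. The panel with the gap is the rightmost here, at (297–372, 197–262), which is y = +100. I'll touch the rigid neighbour first as a height reference.

Emit:
send_rows(
  steps=[-1, 0, 0, 2, 0, -1, 0, 0, 1.3, 0, -1, 0, 0, 0.1, 0, -1, 0, 0, 0, 0],
)

```text
clock: 2.35
position: [0.4593, 0.1506, 0.079]
ee_rot: [0.002, 0.122, 0.993, 0.001]
contact_force: [-0.6, -0.0, 0.0]
width: 0.0
gripper_force: 0.0
```

Emit:
send_rows(
  steps=[-1, 0, 0, 0.1, 0, -1, 0, 0, 0, 0],
)

```text
clock: 2.55
position: [0.4588, 0.1504, 0.0774]
ee_rot: [0.001, 0.122, 0.993, 0.0]
contact_force: [-1.0, 0.4, -0.1]
width: -0.0003
gripper_force: 0.0
```

Emit:
send_rows(
  steps=[-1, 0, 0, 0.1, 0, -1, 0, 0, 0, 0],
)

```text
clock: 2.75
position: [0.458, 0.1502, 0.0755]
ee_rot: [0.0, 0.122, 0.993, 0.0]
contact_force: [-0.4, -0.5, 0.2]
width: -0.0001
gripper_force: 0.0
```

Emit:
send_rows(
  steps=[-1, 0, 0, 0.1, 0, -1, 0, 0, 0, 0],
)

```text
clock: 2.95
position: [0.4581, 0.1502, 0.075]
ee_rot: [0.0, 0.122, 0.993, 0.0]
contact_force: [-2.1, -0.0, 4.9]
width: -0.0001
gripper_force: 3.0
```

Emit:
send_rows(
  steps=[-1, 0, 0, 0.1, 0, -1, 0, 0, 0, 0],
)

```text
clock: 3.15
position: [0.4581, 0.1502, 0.075]
ee_rot: [0.0, 0.122, 0.993, 0.0]
contact_force: [-2.5, -0.3, 13.9]
width: -0.0004
gripper_force: 6.9
```

The neighbour is rigid, with its top at z = 0.075 as expected. Now I'll move over the y = +100 panel and press.

Emit:
send_rows(
  steps=[-1, 0, 0, -1.5, 0, -1, 0, 2.4, 0, 0, -1, 0, 2.4, 0, 0, -1, 0, 0, 0, 0, -1, 0, 0, 1.3, 0, -1, 0, 0, 0.2, 0, -1, 0, 0, 0, 0],
)

```text
clock: 3.85
position: [0.4687, 0.1961, 0.0729]
ee_rot: [-0.001, 0.122, 0.993, -0.0]
contact_force: [0.6, -0.1, 0.2]
width: 0.0001
gripper_force: 0.0
```

Emit:
send_rows(
  steps=[-1, 0, 0, 0.2, 0, -1, 0, 0, 0, 0, -1, 0, 0, 0, 0],
)

```text
clock: 4.15
position: [0.4695, 0.1964, 0.0716]
ee_rot: [0.0, 0.122, 0.993, -0.0]
contact_force: [0.6, -0.9, 0.4]
width: -0.0003
gripper_force: 0.5
```

Emit:
send_rows(
  steps=[-1, 0, 0, 0.2, 0, -1, 0, 0, 0, 0, -1, 0, 0, 0, 0],
)

```text
clock: 4.45
position: [0.4696, 0.1965, 0.0694]
ee_rot: [0.0, 0.122, 0.993, -0.0]
contact_force: [-1.2, -2.0, 2.6]
width: 0.0004
gripper_force: 1.5
```

It's low and sprung, so this is the catch. I'll press it fully, hold briefly, then lift off.

Emit:
send_rows(
  steps=[-1, 0, 0, 0.2, 0, -1, 0, 0, 0.2, 0, -1, 0, 0, 0.1, 0, -1, 0, 0, 0, 0, -1, 0, 0, 0, 0],
)

```text
clock: 4.95
position: [0.4697, 0.1965, 0.0663]
ee_rot: [0.001, 0.122, 0.993, -0.0]
contact_force: [-5.7, -4.3, 19.3]
width: 0.0001
gripper_force: 9.4
```

```bash
python3 - <<'E'
from h import *
rep();cv2.imwrite("pics/s1.png",cv2.resize(get_image("scene")["color"][150:300,180:400,::-1],None,fx=3,fy=3))
E
```

```text
4.95 case mm [-92.7  99.9  66.3] tool y deg 75.99754165316332 F [-5.6647 -4.3279 19.2662]
```

View pics/s1.png

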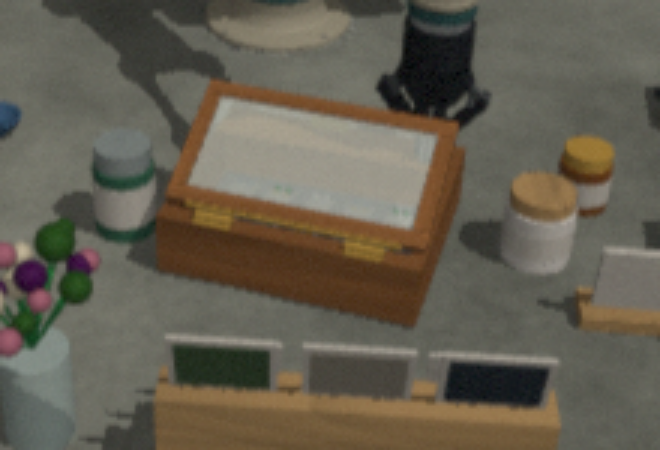

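The lid is rising: its front edge is up near the gripper at (430,115). I'll lift off and back away.

Emit:
send_rows(
  steps=[-1, 0, 0, -1.5, 0, -1, 3, 0, -1, 0, -1, 3, 0, 0, 0, -1, 2, 0, -3, 0, -1, 0, 0, -4, 0, -1, 0, -3, -4, 0, -1, 0, -4, -1, 0, -1, 0, -3, 0, 0, -1, 0, 0, 0, 0, -1, 0, 0, 0, 0],
)

```text
clock: 6.0
position: [0.368, 0.1193, 0.2092]
ee_rot: [0.0, 0.123, 0.992, 0.001]
contact_force: [-0.2, 0.1, -0.3]
width: 0.0001
gripper_force: 0.0
```

```bash
python3 - <<'E'
from h import *
rep();g=get_image("scene");im=g["color"].copy()
for th,c in((.65,(255,0,0)),(.8,(0,255,0)),(.95,(0,0,255))):
    for y in(-139,139):
        u=proj(g,[*(C+X*(.096-.156*np.cos(th))+Y*y/1000),.082+.156*np.sin(th)]);cv2.circle(im,tuple(int(v) for v in u),1,c,-1);print(th,y,u)
cv2.imwrite("pics/s2.png",cv2.resize(im[120:300,180:400,::-1],None,fx=3,fy=3))
E
```

```text
6.0 case mm [-172.7    0.3  209.2] tool y deg 75.87037049624068 F [-0.1979  0.0635 -0.2549]
0.65 -139 [248.4736 170.8166]
0.65 139 [332.7526 185.5172]
0.8 -139 [246.7573 168.1918]
0.8 139 [332.3667 182.9937]
0.95 -139 [244.7195 166.526 ]
0.95 139 [331.7302 181.495 ]
```

View pics/s2.png

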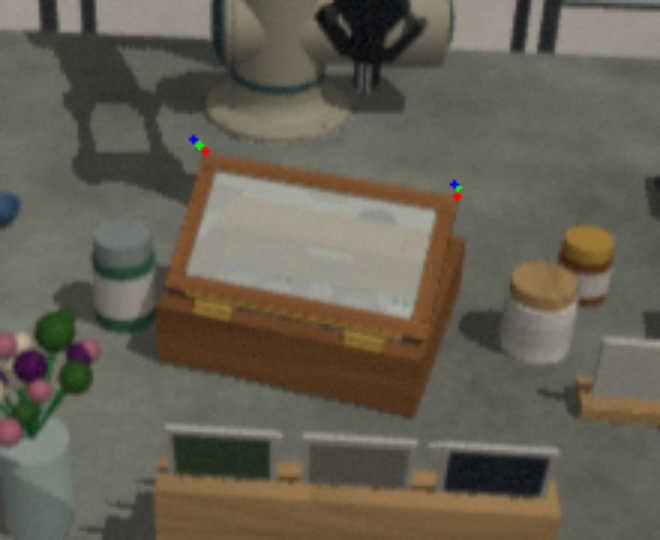

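The lid stands at about 0.65 rad: its front corners at (210,155) and (458,197) match the 0.65 markers. The edge is therefore near case x = −28, z = 176. I'll approach its underside from the front with the fingertip about 22 mm below the edge.

Emit:
send_rows(
  steps=[-1, 0, 0, 2.7, 0, -1, 0, 0, 2.7, 0, -1, -3.8, 0, 0, 0, -1, -3.8, 0, 0, 0, -1, -3.8, 0, 0, 0, -1, 0, 0, 0, 0],
)

```text
clock: 6.65
position: [0.4844, 0.0918, 0.1546]
ee_rot: [0.002, 0.122, 0.993, 0.0]
contact_force: [0.0, 0.9, -0.7]
width: 0.0002
gripper_force: 0.0
```

Emit:
send_rows(
  steps=[-1, -0.5, 0, 0, 0, -1, -0.5, 0, 0, 0, -1, 0, 0, 0, 0],
)

```text
clock: 6.95
position: [0.4879, 0.0896, 0.1551]
ee_rot: [-0.0, 0.122, 0.993, 0.0]
contact_force: [-0.0, -0.3, -0.0]
width: 0.0002
gripper_force: 0.0
```

Emit:
send_rows(
  steps=[-1, -0.5, 0, 0, 0, -1, -0.5, 0, -0.3, 0, -1, 0, 0, 0, 0],
)

```text
clock: 7.25
position: [0.4965, 0.087, 0.1588]
ee_rot: [-0.001, 0.122, 0.993, 0.0]
contact_force: [-3.8, 1.4, 3.2]
width: -0.0001
gripper_force: 2.3
```

```bash
python3 - <<'E'
from h import *
rep();cv2.imwrite("pics/s3.png",cv2.resize(get_image("scene")["color"][100:300,180:400,::-1],None,fx=3,fy=3))
E
```

```text
7.25 case mm [-40.2   0.1 158.8] tool y deg 75.96538118296263 F [-3.7559  1.3594  3.1525]
```

View pics/s3.png

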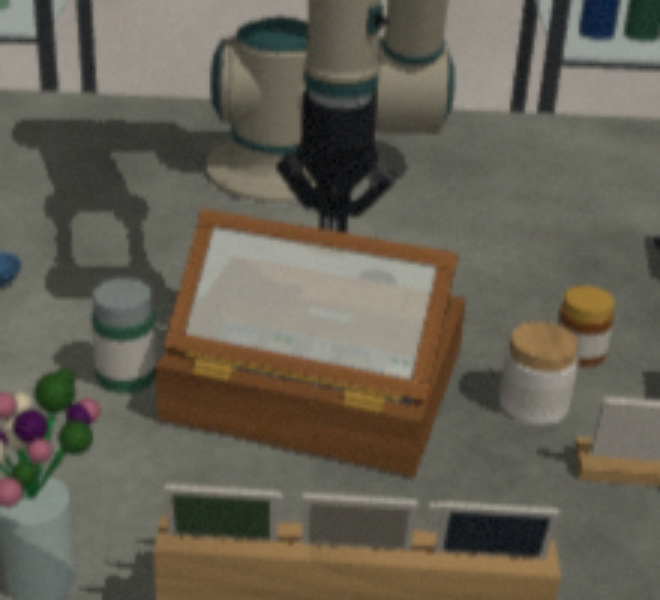

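The fingertip has touched the underside of the edge, 3.8 N back and 3.2 N up. I'll follow the arc round the hinge.

Emit:
send_rows(
  steps=[-1, -0.4, 0, -0.6, 0, -1, -0.5, 0, -0.6, 0, -1, -0.6, 0, -0.5, 0, -1, -0.6, 0, -0.5, 0, -1, -0.6, 0, -0.5, 0, -1, -0.6, 0, -0.5, 0],
)

```text
clock: 7.9
position: [0.5315, 0.0782, 0.1911]
ee_rot: [0.002, 0.122, 0.993, -0.0]
contact_force: [-0.1, 0.8, 0.2]
width: 0.0003
gripper_force: 0.2
```

Emit:
send_rows(
  steps=[-1, -0.7, 0, -0.4, 0, -1, -0.7, 0, -0.4, 0, -1, -0.7, 0, -0.3, 0, -1, -0.7, 0, -0.3, 0, -1, -0.7, 0, -0.3, 0, -1, -0.7, 0, -0.2, 0],
)

```text
clock: 8.5
position: [0.5712, 0.0683, 0.2095]
ee_rot: [0.0, 0.122, 0.993, 0.0]
contact_force: [-0.3, 0.5, -0.6]
width: 0.0
gripper_force: 0.1
```

```bash
python3 - <<'E'
from h import *
rep();cv2.imwrite("pics/s4.png",cv2.resize(get_image("scene")["color"][100:300,180:400,::-1],None,fx=3,fy=3))
E
```

```text
8.5 case mm [ 36.8  -0.  209.5] tool y deg 75.97748680510385 F [-0.3344  0.48   -0.614 ]
```

View pics/s4.png

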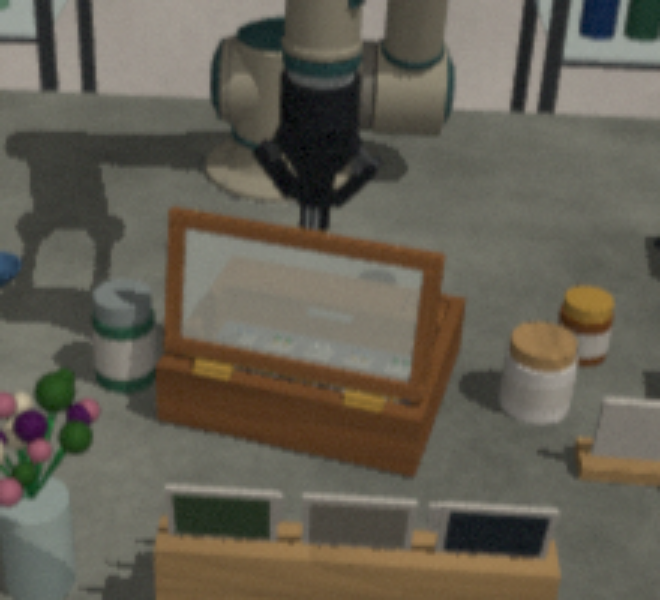

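The lid is following, now about 1.27 rad, with its top edge at (170–440, 210–250). I'll carry it past upright and then back away.

Emit:
send_rows(
  steps=[-1, -0.7, 0, -0.2, 0, -1, -0.7, 0, -0.2, 0, -1, -0.7, 0, -0.1, 0, -1, -0.7, 0, 0, 0, -1, -0.7, 0, 0, 0, -1, -0.7, 0, 0, 0, -1, -0.7, 0, 0, 0, -1, -0.7, 0, 0, 0, -1, -0.6, 0, 0, 0, -1, 0, 0, 0, 0],
)

```text
clock: 9.55
position: [0.6312, 0.0532, 0.214]
ee_rot: [-0.0, 0.122, 0.993, 0.0]
contact_force: [0.2, -0.2, -0.4]
width: -0.0002
gripper_force: 0.0
```

Emit:
send_rows(
  steps=[-1, 2, 0, 0, 0, -1, 3, 0, 0, 0, -1, 4, 0, 0, 0, -1, 4, 0, 0, 0, -1, 4, 0, 0, 0, -1, 4, 0, 0, 0, -1, 0, 0, 0, 0, -1, 0, 0, 0, 0, -1, 0, 0, 0, 0, -1, 0, 0, 0, 0, -1, 0, 0, 0, 0, -1, 0, 0, 0, 0],
)

```text
clock: 10.75
position: [0.4275, 0.1041, 0.214]
ee_rot: [-0.0, 0.122, 0.992, -0.0]
contact_force: [-1.0, -1.0, -0.9]
width: 0.0002
gripper_force: 0.0
```

Emit:
send_rows(
  steps=[-1, 0, 0, 0, 0, -1, 0, 0, 0, 0, -1, 0, 0, 0, 0, -1, 0, 0, 0, 0, -1, 0, 0, 0, 0, -1, 0, 0, 0, 0, -1, 0, 0, 0, 0, -1, 0, 0, 0, 0, -1, 0, 0, 0, 0, -1, 0, 0, 0, 0, -1, 0, 0, 0, 0, -1, 0, 0, 0, 0],
)

```text
clock: 11.95
position: [0.4269, 0.1043, 0.2143]
ee_rot: [0.0, 0.122, 0.993, 0.0]
contact_force: [-0.1, 0.9, -0.3]
width: 0.0002
gripper_force: 0.0
```

```bash
python3 - <<'E'
from h import *
rep();g=get_image("scene");im=g["color"].copy()
for th,c in((1.6,(255,0,0)),(1.85,(0,255,0))):
    for y in(-139,139):
        u=proj(g,[*(C+X*(.096-.156*np.cos(th))+Y*y/1000),.082+.156*np.sin(th)]);cv2.circle(im,tuple(int(v) for v in u),1,c,-1)
cv2.imwrite("pics/s5.png",np.hstack([cv2.resize(im[100:300,180:400,::-1],(440,400)),cv2.resize(get_image("top")["color"][100:300,110:290,::-1],(360,400))]))
E
```

```text
11.95 case mm [-111.9    0.   214.3] tool y deg 75.9737164104335 F [-0.0806  0.855  -0.3236]
```

View pics/s5.png

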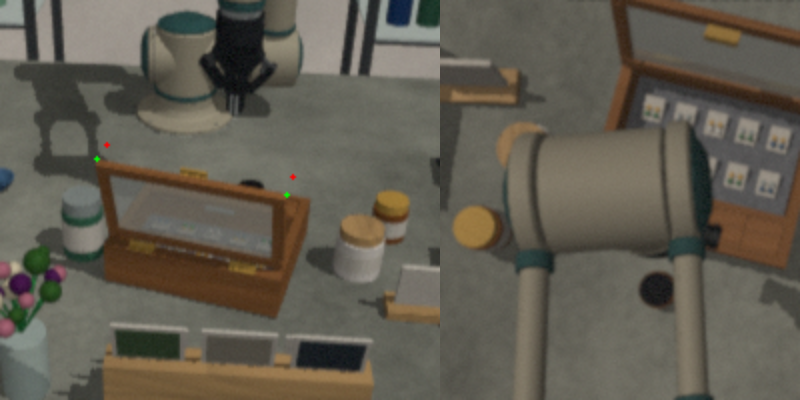

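The lid's top corners at (99,163) and (287,198) match the 1.85 rad stop markers. The goods are standing as before, and the arm is clear of everything. Handing in.

```bash
python3 -c "
from rig import *
print(sign_off())"
```

```text
the job is handed in; nothing more can be done
None
```

The job is handed in: I pressed the catch (the y = +100 panel) to its stop and pushed the lid back to about 1.85 rad, with the goods undisturbed and the robot clear; I backed off the press plate but did not measure its return, and no verdict came back.

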